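Set the mirror cover of the inspection tray and lay the gear under it

ROBOT

A 7-joint arm with a two-finger parallel gripper is mounted at the origin on a cart in front of the work surface, level with it; the furniture and walls round the work are solid. World frame = base frame: x ahead of the robot, y to its left, z up, the work surface at z = 0. Lengths are in m, angles in rad, forces in N, time in s.
With the tool pointing down it reaches from about 0.425 to 0.875 m from the base axis. Payload 9.9 kg.
Tool frame: the origin (TCP) lies at the very end of the fingers, on their centre line; the grasp point (between the pads) lies 19 mm behind it; z points along the fingers, y is the line along which they close (so a half turn about z gives the same grasp; the last joint's range is limited). The gripper opens to 85 mm and grips with 20 to 120 N. Pads are 22 mm wide; open, the fingers measure 114 mm over their backs; the gripper's body (76 mm by 85 mm) begins 54 mm behind the grasp point. The pads swing forward as they close: fully open they stand 13 mm farther back than shut.
Start: joints at [1.184, 0.576, 0.025, 1.437, -0.015, 1.129, -0.057], TCP at [0.201, -0.644, 0.231] pointing down, gripper open.
Joint ranges: [-2.76, 2.76], [-0.34, 2.15], [-1.52, 1.57], [0.19, 2.46], [-1.09, 4.23], [0.17, 1.99], [-2.82, 2.82]. Speed limits (rad/s): [2.22, 2.22, 3.01, 3.01, 3.14, 3.14, 3.14].

INTERFACE

Orientations are given as a unit quaternion [w, x, y, z].
In Python, from workcell import r gives the robot as it stands. The module is installed in compiled form; this text tells all that it offers.
- The arm moves only by the tool move_arm, never from a script. Its argument "increments" is one flat list of numbers, 5 for each row, row after row: the closure, from 0 (fully open) to 1 (shut), then the shift along the world's x, y, z normalised to -1 to 1, where 1 is 30 mm, then the turn about the world's z normalised to -1 to 1, where 1 is 0.1 rad. In form: [grip, dx, dy, dz, roll, grip, dx, dy, dz, roll, ...]. A call has 1 to 5 rows; each row shifts and turns the commanded pose from where the row before left it; what a row does not reach is not made up. A row lasts 1/10 s, in which the tool goes at most 50 mm and 8.59 degrees, less where a joint would pass 70% of its speed; a pose out of reach is approached as far as the arm can. A call with a number of a shift or a turn outside -1 to 1 is refused whole. A call with a gripper value outside its range is refused whole. The fingers move at their own pace and stop on an object; the grip force is fixed at half the most. Time passes only in rows, so rows that do not move let the fingers close. It gives the time, the measured TCP pose, the force, the opening and the grip force at its end, in the units of the state.
- r.sense(): the state, without advancing time (a new reading comes with each control period).
- r.grab_frame(name): name is "side" or "top"; returns the picture (480x640x3 uint8, red, green, blue); there is no depth.
- r.camera_params(name): a dict with "intrinsics" (3x3 intrinsics, pixels), "dist_coeffs" ([k1, k2, p1, p2, k3] as OpenCV has them; the pictures are not rectified), "R" (3x3) and "t" (3): a world point X has camera coordinates R X + t. Camera axes: x right, y down, z forward; pixel columns grow to the right and rows downward; lengths in m; the calibration is good to about 2 mm. A picture is of the moment at which its call begins. camera_params takes no time and is no camera call.
- r.hand_in(): hands the job in; it is judged then, once.
Trained networks look in the newest picture that a camera, given by its name, has taken for a name from the list of things; names that differ only in an ending like _2 or _b are one class to them, and where a whole thing is asked for, a point or a joint stands for the part that bears it (a point fixed in the world has none). Each returns a list of dicts, best first, with "p" (0 to 1); they miss things now and then, are a little off and sometimes report something else, mostly with a low value. They report only what shows in the picture. A call takes as long as a camera call. They do not tell look-alikes from the thing itself.
- r.masks_of(camera, target): "mask" (480x640 bool, what is visible of it) and "position" ([row, column] in pixels, amid what is visible of it).
The state is a dict: "time_s": time; "joints": joint angles; "joint_velocities": joint speeds; "effort": joint torques, N m; "tcp_pos": TCP position; "orientation": TCP orientation; "wrist_force": force on the tool from outside, world axes, zero at the start; "moment": the same for the moment, N m; "width": finger opening in m; "gripper_force": force on a finger pad.
Only numpy, scipy, OpenCV 4.12 (cv2) and the standard library are available. Lean on these libraries where they do the work, as an engineer would, in place of code of your own. Each camera call takes 0.05 s, during which the arm holds its last target. There are 200 camera calls.

TASK

Get the blue inspection tray ready: raise its stiff cover to about half open and let go of it there, then take it again and fold it on back until it lies in line with the orange pointer on the angle scale, and leave it so (the black handle serves for the first half, the yellow lip for the second). Then set the dark pump gear down flat, hub upward, wholly on the round black pad in the tray, without dropping it. Do not shift the pointer or the other things on the table.

Things in the scene. Friction and masses are not known exactly. Their poses are not given: they have to be found in the camera images.
- tray: Open blue metal tray fixed to the table, 170 (its x) x 150 (its y) x 55 high, walls 4, inner floor 5 above the table. Origin: centre of its underside; z up. The cover is hinged along its +y rim; its x axis runs parallel to the hinge. A white disc (angle scale, radius 45, black ticks every 15 degrees) stands at the -x end of the hinge.
- tray_pad (a point): Centre of the top of the round black rubber pad (diameter 80, 3 thick, top 8 above the table) in the middle of the tray floor. Axes as the tray's.
- cover (a joint): Opening angle of the cover, rad: 0 = closed flat on the tray (starts 0 to 0.2), grows as the free edge rises and swings over toward the tray's +y side, 1.57 = upright, stop at 2.3. The cover is a stiff blue plate 170 x 152 x 6 with a mirror-like metal sheet inside, about 0.22 kg; its friction hinge (0.45 N m) keeps it wherever it is left: 3 to 5 N at the lip moves it.
- cover_hinge (a point): Middle of the hinge line: at [0, 78, 58] mm in the tray's frame. Axes turn with the cover: x along the hinge, -y from the hinge to the free edge, z out of the outer face (up when closed); at angle 0 they are the tray's axes. The cover turns about -x.
- cover_handle (a point): Grip point of the black handle on the outer face: an upstanding ridge 50 long parallel to the hinge, 12 thick, rising 28 above the plate's outer face (3 to 31 mm along the cover's z). This point is 130 from the hinge line and 21 along the cover's z. Axes as the cover's.
- cover_lip (a point): Middle of the outer end of the yellow lip, a flat tab 50 wide (along the hinge) and 6 thick that stands out 31 in the plane of the plate from the middle of its free edge (156 from the hinge line). This point is 187 from the hinge line. Axes as the cover's.
- pointer (a joint): Angle of the orange pointer about the same hinge line, counted like the cover's angle, rad: 1.65 to 2.05. It is clamped, a flat arm 100 long and 6 wide beyond the -x end of the cover, in front of the white disc. The cover swings past it without touching.
- pointer_tip (a point): Tip of the orange pointer, 100 from the hinge line and 93.5 toward the tray's -x from the middle of the hinge. Axes: -y from the hinge to the tip, x along the hinge.
- gear_pump: Dark steel pump gear lying flat on the table to the right of the tray, hub up: toothed body diameter 52, 22 high, with a lighter hub of diameter 28 on it, 29 high in all; 0.17 to 0.34 kg. Origin: centre of its underside; z up through the hub.
- bearing_6206: Bystander: steel ball bearing lying flat, diameter 62, 16 high, always to the right of the tray; it may stand where the gear stood in another start. Origin: centre of its underside.
- grease_tin: Bystander: green tin with a silver lid, diameter 68, 56 high, right rear of the table. Origin: centre of its underside.
- hexkey_8: Bystander: dark L-shaped hex key, 137 x 42 x 8, lying flat behind and to the right of the tray. Origin: under its middle.
- bush_brass: Bystander: brass-coloured bush standing on end, diameter 32, 34 high, left front. Origin: centre of its underside.
- coupling_a: Bystander: pale metal coupling standing on end, diameter 38, 64 high, left front. Origin: centre of its underside.
- spool_a: Bystander: slim grooved steel valve spool standing on end, diameter 21, 125 high, left front; easily toppled. Origin: centre of its underside.
There are look-alikes about, which are no part of the job. Leave any purple look-alike of the gear_pump alone.

How it is judged:
On the way, in this order (a step that is already met when the one before it is completed fails the run):
1. The cover stands about half open (0.5 to 1.15 rad), let go and at rest (value of joint cover between 0.5 and 1.15 rad and velocity of joint cover between -0.05 and 0.05 rad/s and contact force between cover and the fingers below 0.1 N and contact force between cover and the arm below 0.1 N), for 0.2 s.
2. The cover stands in line with the orange pointer, let go and at rest (angle between the y axis of cover_lip and the y axis of pointer_tip, either way round below 0.09 rad and value of joint cover above 1.4 rad and velocity of joint cover between -0.05 and 0.05 rad/s and contact force between cover and the arm below 0.1 N and contact force between cover and the fingers below 0.1 N), for 0.2 s.
3. The gear lies flat on the pad, released (horizontal distance between gear_pump and tray_pad below 0.014 m and z of gear_pump in the frame of tray_pad below 0.003 m and angle between gear_pump's own z axis and vertical below 0.1 rad and linear speed of gear_pump below 0.02 m/s and contact force between gear_pump and the fingers below 0.1 N), for 0.2 s.
At the end, for the whole second after the job is handed in: The cover stands within 0.09 rad (5 degrees) of the orange pointer's direction, at rest and released; the gear lies flat with its hub up on the pad, its centre within 14 mm of the pad's centre, at rest and released (all of step 2 and all of step 3); the robot touches nothing.
It fails at once if The pointer is shifted by more than 8 mm at its tip (distance of pointer_tip from where it was at the start of the episode above 0.008 m).
It fails at once if The gear is dropped (falls free faster than 0.7 m/s) (linear speed of gear_pump above 0.7 m/s and contact force between gear_pump and anything else below 0.01 N).
It fails at once if Another thing on the table is moved by more than 30 mm (distance of any of bearing_6206, grease_tin, hexkey_8, bush_brass, coupling_a, spool_a from where it was at the start of the episode above 0.03 m).
It also fails if it takes over 72 s, if anything falls off the work surface, if the arm or the gripper's body presses on something with over 40 N, if the wrist force passes 120 N, or if a joint passes its speed limit or range.

## Working session

There is one attempt and no reset: what is moved stays moved. The work goes in short steps, Python scripts to look and compute and a tool call to move; the robot and the scene stay as the last step left them, time stands still between calls to the robot, and variables do not carry over. Pictures are saved under pics/ and viewed, at most 10 in all, crops included, and the job is handed in when it is done.

Besides the shell and the picture viewer there is one more tool, called after "Request:" by a JSON object that holds its "name" and its "arguments", one argument or row to a line. move_arm: Moves the arm, as the interface text tells. Its arguments: {"type":"object","properties":{"increments":{"type":"array","items":{"type":"number"}}},"required":["increments"]}

```bash
mkdir -p pics
python3 - <<'E'
from workcell import r
import cv2,numpy as np
s=r.sense();print({k:np.round(v,3) for k,v in s.items()})
for c in("side","top"):
    cv2.imwrite(f"pics/{c}0.png",r.grab_frame(c)[:,:,::-1])
    p=r.camera_params(c);print(c,p)
    for n in["tray","tray_pad","cover_handle","cover_lip","pointer","pointer_tip","gear_pump","bearing_6206","grease_tin","hexkey_8","bush_brass","coupling_a","spool_a"]:
        try:
            print(n,[(np.round(d["position"],1).tolist(),int(d["mask"].sum()),round(d["p"],2)) for d in r.masks_of(c,n)][:3])
        except Exception as e: print(n,e)
E
```

```text
{'time_s': np.float64(0.0), 'joints': array([ 1.184,  0.577,  0.025,  1.438, -0.015,  1.129, -0.057]), 'joint_velocities': array([ 0.001, -0.002,  0.001, -0.003,  0.001,  0.002, -0.   ]), 'effort': array([ 0.0000e+00, -7.6576e+01,  2.2510e+00, -2.8596e+01,  1.5000e-02,
        1.3000e-02, -0.0000e+00]), 'tcp_pos': array([ 0.201, -0.644,  0.23 ]), 'orientation': array([-0.001,  0.989,  0.151, -0.   ]), 'wrist_force': array([-1.361, -0.037, -0.793]), 'moment': array([ 0.006, -0.002, -0.008]), 'gripper_force': np.float64(0.0), 'width': np.float64(0.085)}
side {'intrinsics': array([[492.04555149,   0.        , 320.21368118],
       [  0.        , 492.04555149, 240.26114464],
       [  0.        ,   0.        ,   1.        ]]), 'dist_coeffs': array([0.01395997, 0.        , 0.        , 0.        , 0.        ]), 'R': array([[-0.96127729, -0.27482059, -0.02048446],
       [-0.1302456 ,  0.51856636, -0.84505918],
       [ 0.24286222, -0.80966818, -0.53428024]]), 't': array([0.56429849, 0.14613577, 0.93331471])}
tray [([275.4, 298.3], 7597, 0.57)]
tray_pad [([273.5, 293.7], 7348, 0.8)]
cover_h
[... 1012 characters left out ...]
567, 0.71), ([217.2, 278.3], 6854, 0.65)]
tray_pad [([215.9, 279.6], 6660, 0.6)]
cover_handle [([215.2, 279.8], 6106, 0.68), ([241.6, 410.4], 565, 0.66)]
cover_lip [([210.0, 281.5], 6229, 0.95)]
pointer [([254.3, 236.0], 86, 0.43)]
pointer_tip [([256.0, 233.0], 67, 0.67)]
gear_pump [([201.5, 355.3], 416, 0.78), ([240.9, 353.4], 449, 0.78), ([203.6, 398.4], 452, 0.6)]
bearing_6206 [([236.7, 408.3], 535, 0.81)]
grease_tin [([150.2, 433.5], 996, 0.77), ([212.7, 281.1], 6143, 0.71)]
hexkey_8 [([166.3, 371.6], 221, 0.8), ([214.4, 280.7], 6183, 0.67), ([255.9, 236.0], 114, 0.26)]
bush_brass [([310.1, 222.7], 175, 0.68)]
coupling_a [([301.5, 191.2], 294, 0.84)]
spool_a [([326.3, 196.7], 235, 0.73)]
```

Run:
```python
import cv2
t=cv2.imread("pics/top0.png")[120:345,160:460];s=cv2.imread("pics/side0.png")[170:395,200:440]
cv2.imwrite("pics/t0c.png",cv2.resize(t,(800,600),interpolation=2))
cv2.imwrite("pics/s0c.png",cv2.resize(s,(640,600),interpolation=2))
```

```text
(no output)
```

View pics/t0c.png

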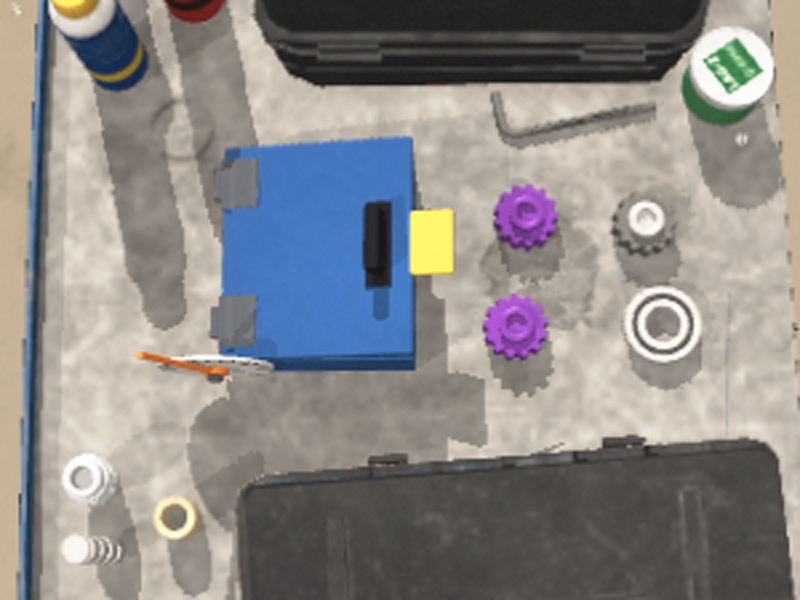

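View pics/s0c.png

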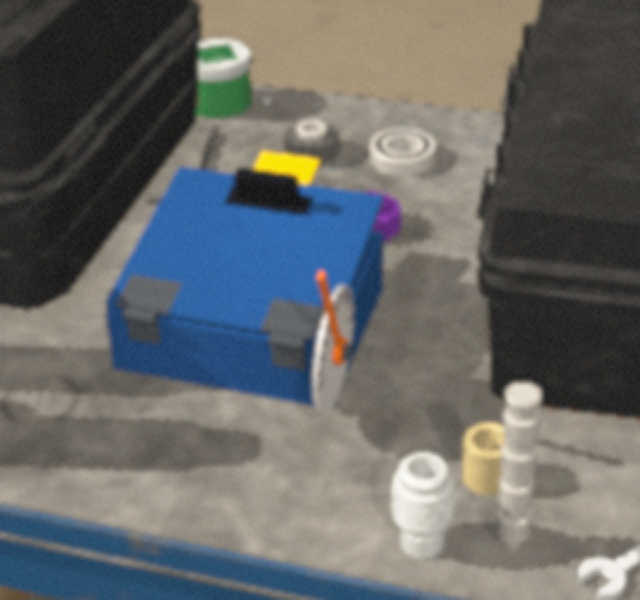

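The pictures show the tray with its hinge on the left (+y), handle, lip and an orange pointer tilted back. The dark gear is at top crop (645,218), with the bearing below it and two purple look-alikes between the gear and the tray. Cases stand in front and behind. Next I fit the model to both views.

```bash
cat > h.py <<'E'
import numpy as np,cv2
from scipy.optimize import least_squares
from scipy.spatial.transform import Rotation as R
from workcell import r
P={c:r.camera_params(c) for c in("top","side")}
def proj(c,X):
    p=P[c];return cv2.projectPoints(np.atleast_2d(X).astype(float),cv2.Rodrigues(p["R"])[0],p["t"],p["intrinsics"],p["dist_coeffs"])[0][:,0]
def tri(o,z=None):
    f=lambda X:np.concatenate([proj(c,X)[0]-uv for c,uv in o.items()])
    q=least_squares(f,[.6,-.1,.03]);return q.x,np.abs(q.fun).max()
def hinge2w(q,a,pts): # q=x,y,yaw ; pts in cover frame mm
    H=R.from_euler('z',q[2])
    return np.array([q[0],q[1],0])+H.apply(np.array([0,.078,.058])+R.from_rotvec([-a,0,0]).apply(np.array(pts)/1000))
E
python3 - <<'E'
from h import *
T=lambda u,v:(u/800*300+160-.3,v/600*225+120-.3)
S=lambda u,v:(u/640*240+200-.3,v/600*225+170-.3)
m=[(25,-187,3),(-25,-187,3),(85,-156,3),(-85,-156,3),(85,-4,3)]
ot=[T(453,210),T(455,273),T(412,137),T(414,355),None]
os=[S(258,152),S(321,157),S(182,168),S(384,196),None]
pm=[(-93.5,-100,0),(-93.5,0,0)]
pt=[T(140,355),T(217,372)];ps=[S(321,272),S(340,350)]
def f(q):
    e=[]
    for c,o,pp in(("top",ot,pt),("side",os,ps)):
        for k,u in enumerate(o):
            if u: e.append(proj(c,hinge2w(q,q[3],[m[k]]))[0]-u)
        for k in range(2): e.append(proj(c,hinge2w(q,q[4],[pm[k]]))[0]-pp[k])
    return np.ravel(e)
q=least_squares(f,[.6,0,0,.1,1.8],loss='soft_l1');print(q.x.round(4),f(q.x).reshape(-1,2).round(1).tolist())
for n,p in dict(handle=(0,-130,21),handletop=(0,-130,31),lip=(0,-187,0)).items(): print(n,hinge2w(q.x,q.x[3],[p])[0].round(4))
print("gear hub",tri(dict(top=T(645,218),side=S(311,127))))
print("handle ends",tri(dict(top=T(377,203),side=S(237,176))),tri(dict(top=T(377,285),side=S(300,195))))
print("bearing",tri(dict(top=T(662,324),side=S(403,147))))
print("purple1",tri(dict(top=T(517,320),side=S(380,210))))
# case edges on top view at assumed heights
p=P["top"]
def ray(uv,z):
    K=p["intrinsics"];n=cv2.undistortPoints(np.array([[uv]],float),K,p["dist_coeffs"])[0,0]
    d=p["R"].T@[*n,1];c=-p["R"].T@p["t"];return (c+d*(z-c[2])/d[2]).round(3)
for n,uv in dict(far=T(480,40),near=T(500,455),purpA=T(525,215),purpB=T(517,320),gear=T(645,218),spool=T(75,550),coup=T(88,478)).items(): print(n,[ray(uv,z) for z in(.03,.12)])
E
```

```text
[ 0.6172  0.0798 -0.0141  0.1691  1.9663] [[0.1, -1.0], [-0.4, -0.4], [0.3, -1.1], [-0.1, -1.0], [0.2, -1.0], [-0.5, -0.7], [2.3, 0.1], [0.9, 1.3], [-0.2, -0.4], [1.0, 0.1], [1.3, 0.5], [1.1, 0.1]]
handle [0.6166 0.0332 0.1006]
handletop [0.6166 0.0349 0.1104]
lip [ 0.6157 -0.0265  0.0895]
gear hub (array([ 0.64664978, -0.18138583,  0.02891426]), np.float64(0.6445946774391587))
handle ends (array([0.64292717, 0.03100916, 0.1037851 ]), np.float64(0.23805090972132348)) (array([0.58682707, 0.03301245, 0.09513735]), np.float64(2.6773820548652907))
bearing (array([ 0.56207398, -0.1933907 ,  0.01267324]), np.float64(0.40616408504843093))
purple1 (array([ 0.56165193, -0.07684313,  0.01827953]), np.float64(2.19345156247698))
far [array([ 0.8  , -0.053,  0.03 ]), array([ 0.764, -0.049,  0.12 ])]
near [array([ 0.458, -0.059,  0.03 ]), array([ 0.451, -0.055,  0.12 ])]
purpA [array([ 0.65 , -0.085,  0.03 ]), array([ 0.626, -0.079,  0.12 ])]
purpB [array([ 0.564, -0.076,  0.03 ]), array([ 0.548, -0.07 ,  0.12 ])]
gear [array([ 0.645, -0.181,  0.03 ]), array([ 0.622, -0.167,  0.12 ])]
spool [array([0.389, 0.274, 0.03 ]), array([0.388, 0.25 , 0.12 ])]
coup [array([0.445, 0.264, 0.03 ]), array([0.439, 0.241, 0.12 ])]
```

View pics/side0.png

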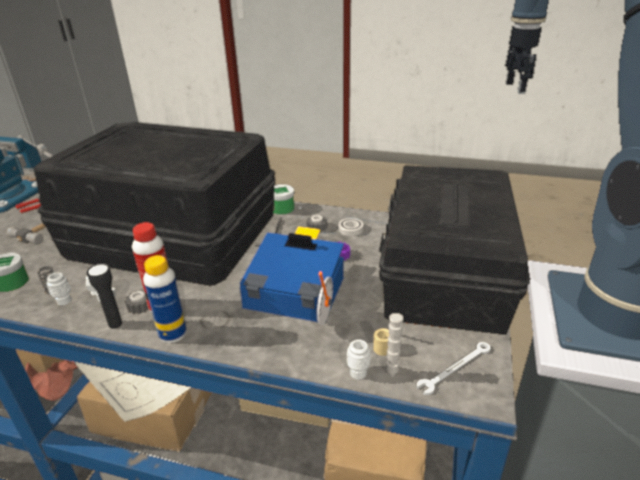

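View pics/top0.png

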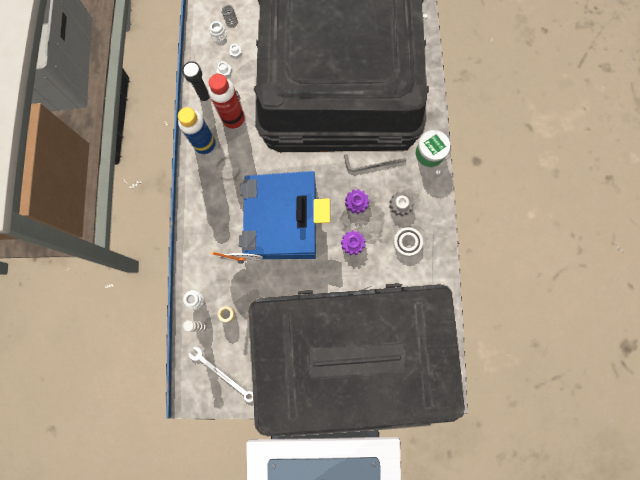

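The near case, at x<0.455, is the only obstacle on the way. I go diagonally around its right end, high up, turning so that the fingers close along the hinge.

Request:
{"name": "move_arm", "arguments": {
  "increments": [0, 0.6, 1, 0.5, 0.5, 0, 0.6, 1, 0.5, 0.5, 0, 0.6, 1, 0.5, 0.5, 0, 0.6, 1, 0.5, 0.5, 0, 0.6, 1, 0, 0.5]
}}

```text
time_s: 1.9
tcp_pos: [0.2924, -0.4938, 0.2935]
orientation: [0.002, 0.962, 0.274, 0.001]
wrist_force: [0.7, -0.1, 0.0]
width: 0.0857
gripper_force: 0.0
```

Request:
{"name": "move_arm", "arguments": {
  "increments": [0, 0.6, 1, 0, 0.5, 0, 0.6, 1, 0, 0.5, 0, 0.6, 1, 0, 0.5, 0, 0.6, 1, 0, 0.5, 0, 0.6, 1, 0, 0.5]
}}

```text
time_s: 2.4
tcp_pos: [0.3818, -0.343, 0.2916]
orientation: [0.0, 0.92, 0.392, 0.0]
wrist_force: [0.3, -0.9, -0.5]
width: 0.0852
gripper_force: 0.0
```

Request:
{"name": "move_arm", "arguments": {
  "increments": [0, 0.6, 1, 0, 0.5, 0, 0.6, 1, 0, 0.5, 0, 0.6, 1, 0, 0.5, 0, 0.6, 1, 0, 0.5, 0, 0.6, 1, 0, 0.5]
}}

```text
time_s: 2.9
tcp_pos: [0.4719, -0.1931, 0.2916]
orientation: [0.0, 0.864, 0.503, 0.0]
wrist_force: [0.5, -0.1, -0.6]
width: 0.0855
gripper_force: 0.0
```

Request:
{"name": "move_arm", "arguments": {
  "increments": [0, 0.6, 1, 0, 0.5, 0, 0.6, 1, 0, 0.5, 0, 0.6, 1, 0, 0.5, 0, 0.6, 1, 0, 0.5, 0, 0.6, 1, 0, 0.5]
}}

```text
time_s: 3.4
tcp_pos: [0.5619, -0.0431, 0.2915]
orientation: [0.0, 0.795, 0.607, 0.0]
wrist_force: [0.4, 0.1, -0.0]
width: 0.0856
gripper_force: 0.0
```

Request:
{"name": "move_arm", "arguments": {
  "increments": [0, 0.6, 0.8, -0.7, 0.5, 0, 0.6, 0.8, -0.7, 0.5, 0, 0.6, 0.9, -0.7, 0.5, 0, 0, 0, -1, 0.5, 0, 0, 0, -1, 0.5]
}}

```text
time_s: 3.9
tcp_pos: [0.6158, 0.0321, 0.1673]
orientation: [0.0, 0.712, 0.702, 0.0]
wrist_force: [0.9, -1.1, -0.1]
width: 0.085
gripper_force: 0.0
```

Run:
```python
from h import *
print(r.sense()["tcp_pos"].round(4))
im=[r.grab_frame(c)[:,:,::-1] for c in("top","side")]
a=cv2.resize(im[0][150:300,200:400],(400,300),interpolation=2);b=cv2.resize(im[1][170:320,220:420],(400,300),interpolation=2)
cv2.imwrite("pics/a.png",np.hstack([a,b]))
```

```text
[0.6158 0.0321 0.1673]
```

View pics/a.png

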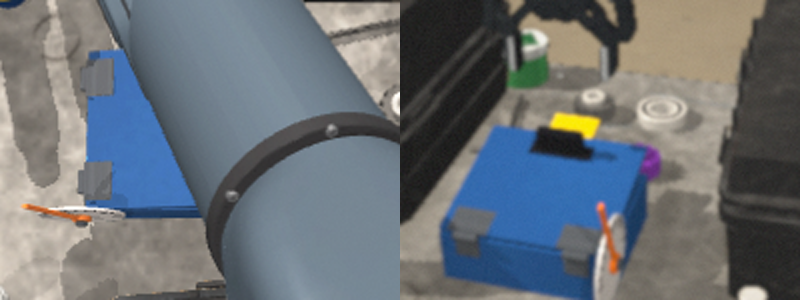

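The side view (right half) shows the open fingers straddling the black handle along the hinge, centred. The arm hides it from above. I descend and close.

Request:
{"name": "move_arm", "arguments": {
  "increments": [0, 0, 0, -0.9, 0, 0, 0, 0, -0.9, 0, 0, 0, 0, -0.8, 0, 0, 0, 0, 0, 0, 1, 0, 0, 0, 0]
}}

```text
time_s: 4.5
tcp_pos: [0.616, 0.0307, 0.0918]
orientation: [0.0, 0.714, 0.7, 0.0]
wrist_force: [0.7, 0.7, 1.1]
width: 0.0729
gripper_force: 0.0
```

Request:
{"name": "move_arm", "arguments": {
  "increments": [1, 0, 0, 0, 0, 1, 0, 0, 0, 0, 1, 0, 0, 0, 0, 1, 0, 0, 0, 0, 1, 0, 0, 0, 0]
}}

```text
time_s: 5.0
tcp_pos: [0.6167, 0.0303, 0.0912]
orientation: [0.001, 0.714, 0.7, 0.001]
wrist_force: [4.9, -2.8, 4.0]
width: 0.0485
gripper_force: 64.1
```

Request:
{"name": "move_arm", "arguments": {
  "increments": [1, 0, 0.09, 0.23, 0, 1, 0, 0.1, 0.23, 0, 1, 0, 0.12, 0.22, 0, 1, 0, 0.12, 0.22, 0, 1, 0, 0.14, 0.21, 0]
}}

```text
time_s: 5.5
tcp_pos: [0.6169, 0.0489, 0.1232]
orientation: [0.0, 0.713, 0.701, 0.002]
wrist_force: [12.1, 2.3, -12.7]
width: 0.0482
gripper_force: 64.6
```

Run:
```python
from h import *
s=r.sense();print(s["tcp_pos"].round(4),s["wrist_force"].round(1),s["moment"].round(2))
```

```text
[0.6169 0.0489 0.1232] [ 12.1   2.3 -12.7] [-0.18 -2.5  -0.11]
```

Request:
{"name": "move_arm", "arguments": {
  "increments": [1, 0, 0.13, 0.17, 0, 1, 0, 0.14, 0.17, 0, 1, 0, 0.15, 0.16, 0, 1, 0, 0.15, 0.15, 0, 1, 0, 0.16, 0.15, 0]
}}

```text
time_s: 6.0
tcp_pos: [0.6172, 0.071, 0.1467]
orientation: [0.0, 0.713, 0.701, 0.002]
wrist_force: [15.1, 3.7, -17.9]
width: 0.0484
gripper_force: 64.7
```

Request:
{"name": "move_arm", "arguments": {
  "increments": [1, 0, 0.17, 0.14, 0, 1, 0, 0.18, 0.13, 0, 1, 0, 0.18, 0.12, 0, 1, 0, 0, 0, 0, 1, 0, 0, 0, 0]
}}

```text
time_s: 6.5
tcp_pos: [0.6174, 0.0874, 0.1588]
orientation: [0.0, 0.713, 0.701, 0.002]
wrist_force: [13.2, 5.1, -11.7]
width: 0.048
gripper_force: 65.4
```

Run:
```python
from h import *
s=r.sense();print(s["tcp_pos"].round(4),s["wrist_force"].round(1),s["moment"].round(2))
im=r.grab_frame("side")[:,:,::-1]
cv2.imwrite("pics/b.png",cv2.resize(im[120:345,180:480],(800,600),interpolation=2))
```

```text
[0.6174 0.0874 0.1588] [ 13.2   5.1 -11.7] [ 0.75 -2.74 -0.34]
```

View pics/b.png

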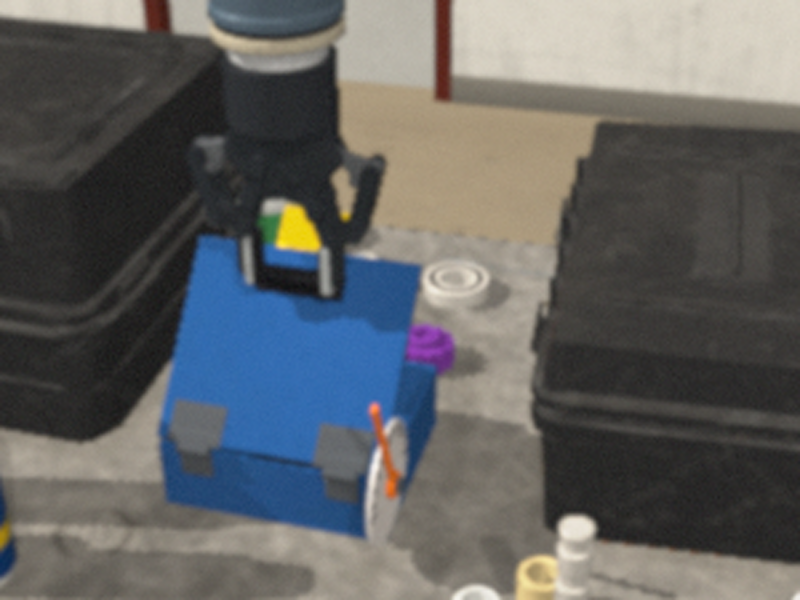

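The cover is at about 0.8 rad, held at the handle's ends. I release it and check.

Request:
{"name": "move_arm", "arguments": {
  "increments": [0, 0, 0, 0, 0, 0, 0, 0, 0, 0, 0, 0, 0, 0, 0, 0, 0, 0, 0, 0, 0, 0, 0, 0, 0]
}}

```text
time_s: 7.05
tcp_pos: [0.6151, 0.0855, 0.1593]
orientation: [-0.0, 0.713, 0.701, -0.0]
wrist_force: [-0.4, -0.4, 0.6]
width: 0.0856
gripper_force: 0.0
```

Request:
{"name": "move_arm", "arguments": {
  "increments": [0, 0, 0, 0, 0, 0, 0, 0, 0, 0, 0, 0, 0, 0.8, 0, 0, 0, 0, 1, 0, 0, 0, 0, 1, 0]
}}

```text
time_s: 7.55
tcp_pos: [0.615, 0.0856, 0.2441]
orientation: [-0.0, 0.713, 0.701, -0.0]
wrist_force: [0.3, -0.1, -0.4]
width: 0.0854
gripper_force: 0.0
```

Request:
{"name": "move_arm", "arguments": {
  "increments": [0, 0, 0, 1, 0, 0, 0, -1, 1, 0, 0, 0, -1, 0, 0, 1, 0, -1, 0, 0, 1, 0, -1, 0, 0]
}}

```text
time_s: 8.05
tcp_pos: [0.6152, -0.0355, 0.3036]
orientation: [0.0, 0.713, 0.701, 0.0]
wrist_force: [0.4, 0.7, -0.7]
width: 0.0591
gripper_force: 0.0
```

Run:
```python
from h import *
s=r.sense();print(s["tcp_pos"].round(4),s["wrist_force"].round(1),s["moment"].round(2))
im=r.grab_frame("side")[:,:,::-1]
cv2.imwrite("pics/c.png",cv2.resize(im[120:345,180:480],(800,600),interpolation=2))
```

```text
[ 0.6152 -0.0355  0.3036] [ 0.4  0.7 -0.7] [-0.07 -0.03  0.01]
```

View pics/c.png

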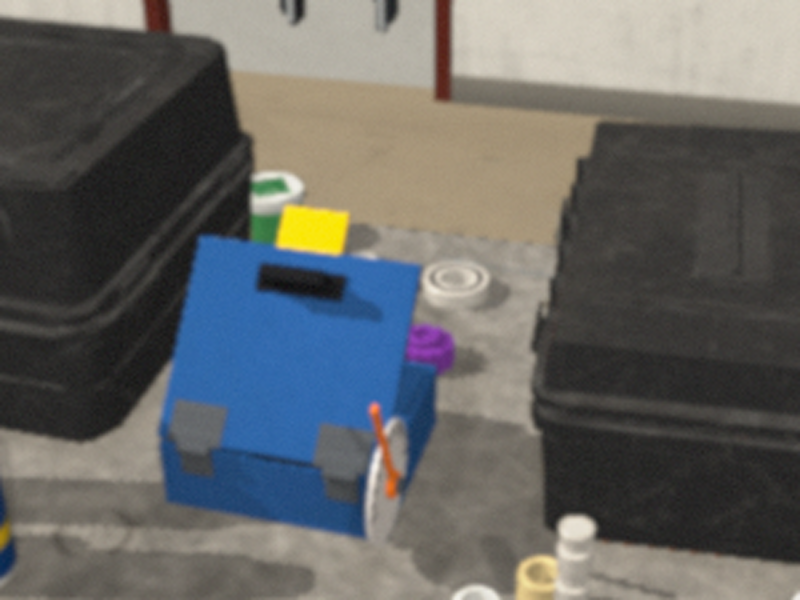

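```bash
cat >> h.py <<'E'
Q=[.6172,.0798,-.0141]
def fitang(c,pts,obs,q=Q,a0=1.):
    f=lambda a:(proj(c,hinge2w(q,a[0],pts))-obs).ravel()
    s=least_squares(f,[a0],loss='soft_l1');return s.x[0],f(s.x).reshape(-1,2).round(1).tolist()
C=lambda u,v:(u*.375+180-.3,v*.375+120-.3)
E
python3 - <<'E'
from h import *
print(fitang("side",[(85,-156,3),(-85,-156,3),(25,-187,3),(-25,-187,3)],[C(200,236),C(420,265),C(285,205),C(349,211)]))
print(fitang("side",[(-93.5,-100,0),(-93.5,0,0)],[C(374,408),C(391,490)],a0=1.9))
E
```

```text
(np.float64(0.8133166291216358), [[0.5, -1.0], [1.4, -1.0], [0.3, -0.9], [0.8, -0.1]])
(np.float64(1.9815741032773269), [[1.2, 0.2], [2.0, -2.4]])
```

Cover is at about 0.81 rad and free; step 1 is met. Now the closed fingers go down in front of the lip and push it back.

Request:
{"name": "move_arm", "arguments": {
  "increments": [1, 0, 0, -1, 0, 1, 0, 0.5, -1, 0, 1, 0, 0, -1, 0, 1, 0, 0, -1, 0, 1, 0, 0, -0.2, 0]
}}

```text
time_s: 8.6
tcp_pos: [0.6133, -0.0195, 0.1741]
orientation: [-0.002, 0.713, 0.701, -0.002]
wrist_force: [0.7, 0.3, 0.0]
width: -0.0001
gripper_force: 0.0
```

Request:
{"name": "move_arm", "arguments": {
  "increments": [1, 0, 0.4, 0, 0, 1, 0, 0.4, 0, 0, 1, 0, 0.4, 0.1, 0, 1, 0, 0.4, 0.1, 0, 1, 0, 0.4, 0.1, 0]
}}

```text
time_s: 9.1
tcp_pos: [0.6171, 0.0369, 0.1895]
orientation: [0.004, 0.715, 0.699, -0.0]
wrist_force: [0.1, -10.8, 9.7]
width: -0.0002
gripper_force: 5.8
```

Request:
{"name": "move_arm", "arguments": {
  "increments": [1, 0, 0.4, 0.1, 0, 1, 0, 0.4, 0.1, 0, 1, 0, 0.4, 0.1, 0, 1, 0, 0.4, 0.1, 0, 1, 0, 0.4, 0.1, 0]
}}

```text
time_s: 9.6
tcp_pos: [0.6159, 0.1016, 0.2029]
orientation: [0.001, 0.713, 0.701, 0.001]
wrist_force: [0.5, -3.7, 3.1]
width: 0.0001
gripper_force: 1.8
```

Request:
{"name": "move_arm", "arguments": {
  "increments": [1, 0, 0.4, 0.1, 0, 1, 0, 0.4, 0.1, 0, 1, 0, 0.4, 0, 0, 1, 0, 0.4, 0, 0, 1, 0, 0.4, 0, 0]
}}

```text
time_s: 10.1
tcp_pos: [0.6151, 0.1615, 0.2069]
orientation: [-0.0, 0.713, 0.701, -0.0]
wrist_force: [1.2, -2.8, -1.3]
width: -0.0001
gripper_force: 1.5
```

Request:
{"name": "move_arm", "arguments": {
  "increments": [1, 0, 0.4, 0, 0, 1, 0, 0.3, 0, 0, 1, 0, 0.2, 0, 0, 1, 0, 0.1, 0, 0, 1, 0, 0, 0, 0]
}}

```text
time_s: 10.6
tcp_pos: [0.6151, 0.1915, 0.2073]
orientation: [-0.0, 0.713, 0.701, 0.0]
wrist_force: [0.3, -0.8, -0.1]
width: -0.0003
gripper_force: 0.0
```

Run:
```python
from h import *
s=r.sense();print(s["tcp_pos"].round(4),s["wrist_force"].round(1),s["moment"].round(2))
im=r.grab_frame("side")[:,:,::-1]
cv2.imwrite("pics/d.png",cv2.resize(im[120:345,180:480],(800,600),interpolation=2))
```

```text
[0.6151 0.1915 0.2073] [ 0.3 -0.8 -0.1] [-0.04 -0.05  0.01]
```

View pics/d.png

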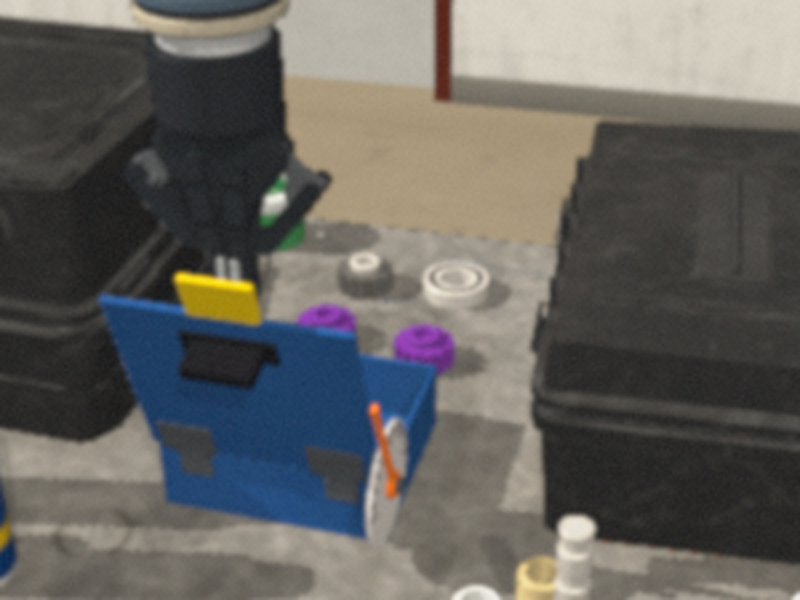

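Run:
```python
from h import *
ob=[C(103,299),C(356,334)]
print(fitang("side",[(85,-156,3),(-85,-156,3)],ob,a0=1.9))
# joint refit of tray pose (x,y,yaw,z offset) with all three cover poses + pointer
S=lambda u,v:(u*.375+200-.3,v*.375+170-.3);T=lambda u,v:(u*.375+160-.3,v*.375+120-.3)
cn=[(85,-156,3),(-85,-156,3)];lp=[(25,-187,3),(-25,-187,3)];pm=[(-93.5,-100,0),(-93.5,0,0)]
obs=[("top",3,cn+lp,[T(412,137),T(414,355),T(453,210),T(455,273)]),("side",3,cn+lp,[S(182,168),S(384,196),S(258,152),S(321,157)]),
("side",4,cn+lp,[C(200,236),C(420,265),C(285,205),C(349,211)]),("side",5,cn,ob),
("side",6,pm,[C(374,406),C(391,490)]),("top",6,pm,[T(140,355),T(217,372)])]
sh={"top":7,"side":9}
f=lambda q:np.concatenate([np.ravel(proj(c,hinge2w(q,q[i],m))+q[sh[c]:sh[c]+2]-o) for c,i,m,o in obs]+[q[7:]*.5])
s=least_squares(f,[*Q,.17,.81,1.9,1.97,0,0,0,0],loss='soft_l1');print(s.x.round(3));print(f(s.x).round(1))
```

```text
(np.float64(1.8544490936954652), [[-0.5, -0.5], [0.9, 0.5]])
[ 0.617  0.079 -0.016  0.185  0.809  1.841  1.96   0.081  1.122 -0.887
  0.85 ]
[ 0.4 -0.3 -0.2 -0.1  0.1 -0.2 -0.5  0.4 -1.2 -0.6  0.1  0.   1.3 -0.2
 -0.1  1.  -0.3 -0.2  0.5 -0.1 -0.4  0.  -0.   0.8 -1.  -0.8  0.1  0.3
  0.3  0.7  0.9 -1.6  0.6 -0.2 -0.4  0.3  0.   0.6 -0.4  0.4]
```

Cover is at about 1.85 and the pointer at about 1.96, so I push 18 mm more, retreat, then compare.

Request:
{"name": "move_arm", "arguments": {
  "increments": [1, 0, 0.2, 0, 0, 1, 0, 0.2, 0, 0, 1, 0, 0.2, 0, 0, 1, 0, 0, 0, 0, 1, 0, 0, 0, 0]
}}

```text
time_s: 11.15
tcp_pos: [0.6153, 0.2097, 0.2075]
orientation: [-0.0, 0.713, 0.701, 0.001]
wrist_force: [0.5, 0.4, 0.1]
width: -0.0004
gripper_force: 0.0
```

Request:
{"name": "move_arm", "arguments": {
  "increments": [1, 0, -0.5, 0, 0, 1, 0, -1, 0, 0, 1, 0, -1, 1, -1, 0, 0, -1, 1, -1, 0, 0, -1, 0, -1]
}}

```text
time_s: 11.65
tcp_pos: [0.6169, 0.0718, 0.2716]
orientation: [0.001, 0.812, 0.584, 0.003]
wrist_force: [1.2, 1.1, -0.1]
width: 0.0281
gripper_force: 0.0
```

Request:
{"name": "move_arm", "arguments": {
  "increments": [0, 0.1, -1, 0, -1, 0, 0.1, -1, 0, -1, 0, 0.1, -1, 0, -1, 0, 0.1, -1, 0, -1, 0, 0.1, -1, 0, -1]
}}

```text
time_s: 12.15
tcp_pos: [0.6299, -0.0789, 0.2676]
orientation: [0.0, 0.931, 0.365, 0.0]
wrist_force: [-0.4, -0.2, -0.1]
width: 0.0855
gripper_force: 0.0
```

Run:
```python
from h import *
s=r.sense();print(s["tcp_pos"].round(4),s["orientation"].round(3))
im=[r.grab_frame(c)[:,:,::-1] for c in("side","top")]
a=cv2.resize(im[0][200:350,200:350],(600,600),interpolation=2)[:,:500]
b=cv2.resize(im[1][150:300,195:270],(300,600),interpolation=2)
cv2.imwrite("pics/e.png",np.hstack([a,b]))
for n in("gear_pump",): print([(np.round(d["position"],1).tolist(),d["p"]) for d in r.masks_of("side",n)])
```

```text
[ 0.6299 -0.0789  0.2676] [0.    0.931 0.365 0.   ]
[([222.3, 321.8], 0.73), ([252.6, 340.5], 0.63), ([244.3, 302.5], 0.53)]
```

View pics/e.png

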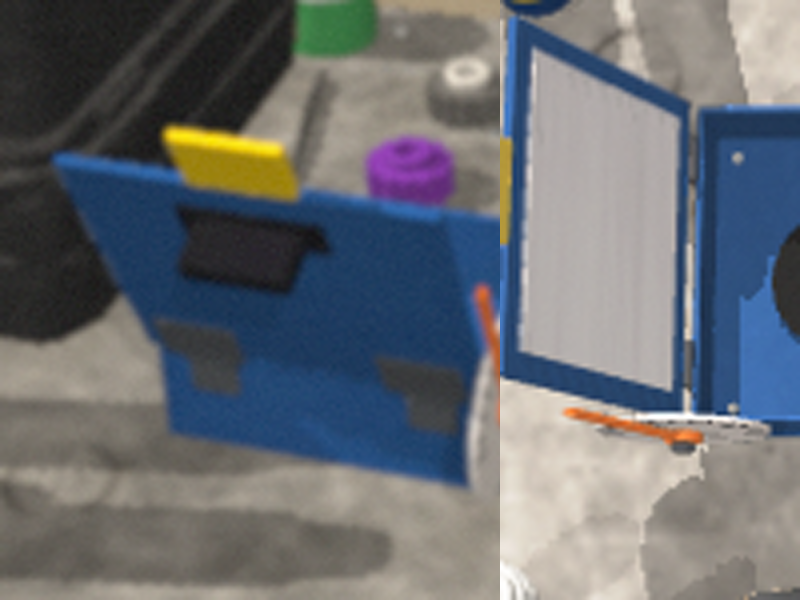

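Run:
```python
from h import *
q=[.617,.079,-.016]
t=lambda u,v:(195+(u-500)/4-.4,150+v/4-.4);s=lambda u,v:(200+u/4-.4,200+v/4-.4)
print("side",fitang("side",[(85,-156,3),(-85,-156,3)],np.array([s(57,160),s(440,215)])-[-.9,.85],q,1.9))
for z in(3,-3): print("top far corner z",z,fitang("top",[(85,-156,z)],np.array([t(513,17)])-[.1,1.1],q,1.9))
for a in(1.85,1.9,1.95,2.0,2.05):
    o=[]
    for pts in([(-85,-4,-3),(-85,-150,-3)],[(85,-4,-3),(85,-150,-3)],[(-93.5,0,0),(-93.5,-100,0)]):
        p=proj("top",hinge2w(q,a,pts));d=p[1]-p[0];o+=[d[1]/d[0],np.hypot(*d)*4]
    print(a,np.round(o,3))
print("obs near",30/187,"far",(102-17)/(690-513),"ptr",26/117,np.hypot(26,117))
```

```text
side (np.float64(1.9557430818310317), [[-0.3, -0.5], [1.0, 0.6]])
top far corner z 3 (np.float64(1.9642529152864514), [[-0.0, -0.0]])
top far corner z -3 (np.float64(2.0027097134464107), [[-0.0, -0.0]])
1.85 [  0.332 146.934   0.673 160.11    0.312  95.625]
1.9 [  0.295 160.305   0.597 170.809   0.277 104.476]
1.95 [  0.265 173.281   0.534 181.391   0.249 113.093]
2.0 [  0.239 185.785   0.481 191.746   0.225 121.43 ]
2.05 [  0.217 197.755   0.435 201.78    0.204 129.451]
obs near 0.16042780748663102 far 0.480225988700565 ptr 0.2222222222222222 119.85407794480753
```

The cover lies in line with the pointer: both are about 1.97–1.99 rad in both views, against a tolerance of 0.09. Next is the gear: move above it while measuring the pad.

Request:
{"name": "move_arm", "arguments": {
  "increments": [0, 0.2, -0.7, -0.6, -1, 0, 0.2, -0.7, -0.6, -1, 0, 0.2, -0.7, -0.6, -1, 0, 0, -0.7, -0.6, -1, 0, 0, -0.6, -0.6, -1]
}}

```text
time_s: 12.8
tcp_pos: [0.6482, -0.179, 0.1766]
orientation: [-0.0, 0.992, 0.125, 0.0]
wrist_force: [-0.0, -0.6, 0.2]
width: 0.0853
gripper_force: 0.0
```

Request:
{"name": "move_arm", "arguments": {
  "increments": [0, 0, 0, -0.6, -1, 0, 0, 0, -0.6, -1, 0, 0, 0, -0.6, 0, 0, 0, 0, -0.4, 0, 0, 0, 0, 0, 0]
}}

```text
time_s: 13.3
tcp_pos: [0.6473, -0.1776, 0.1097]
orientation: [-0.001, 1.0, 0.027, -0.001]
wrist_force: [0.1, -0.7, -0.3]
width: 0.0857
gripper_force: 0.0
```

Run:
```python
from h import *
s=r.sense();print(s["tcp_pos"].round(4),s["orientation"].round(3))
im={c:r.grab_frame(c)[:,:,::-1] for c in("side","top")}
for c in im:
  for n in("tray_pad","gear_pump"):
    for d in r.masks_of(c,n)[:3]:
      v,u=np.where(d["mask"]);print(c,n,round(d["p"],2),d["mask"].sum(),np.round(d["position"],1)[::-1],u.min(),u.max(),v.min(),v.max())
g=cv2.cvtColor(im["top"],6);p=proj("top",[.617,.079,.008])[0];print("pad pred",p)
x,y=p.astype(int);w=(im["top"].max(2)<60).astype(np.uint8);w[:y-30]=0;w[y+30:]=0;w[:,:x-30]=0;w[:,x+30:]=0
n,l,st,ce=cv2.connectedComponentsWithStats(w);k=1+np.argmax(st[1:,4]);print(st[k],ce[k])
for gz in((.6466,-.1814,.029),):print(proj("side",gz),proj("top",gz))
cv2.imwrite("pics/f.png",np.hstack([cv2.resize(im["side"][150:350,220:420],(400,400)),cv2.resize(im["top"][140:340,220:420],(400,400))]))
```

```text
[ 0.6473 -0.1776  0.1097] [-0.001  1.     0.027 -0.001]
side tray_pad 0.56 7489 [279.8 273.5] 214 343 232 325
side gear_pump 0.68 283 [318.  220.6] 307 327 215 231
side gear_pump 0.54 302 [342.8 251.8] 328 350 242 259
side gear_pump 0.52 327 [304.1 241.5] 292 313 234 251
top tray_pad 0.76 10623 [254.2 214.3] 184 315 154 262
top gear_pump 0.98 434 [397.9 202.4] 390 412 191 215
top gear_pump 0.97 418 [355.  200.3] 345 368 190 212
top gear_pump 0.65 461 [350.8 238.8] 341 365 230 254
pad pred [281.18088783 219.05322954]
[263 203  36  35 918] [280.00326797 219.40413943]
[[316.98960582 217.44263988]] [[401.48246208 200.90016734]]
```

View pics/f.png

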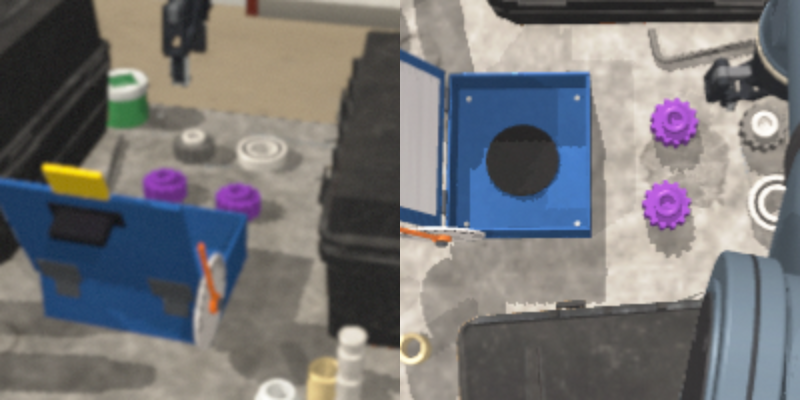

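The pad centre agrees with the model at (0.617, 0.081). The dark gear is where it was found, clear of the bearing and the purple ones. I descend and grip.

Request:
{"name": "move_arm", "arguments": {
  "increments": [0, 0, -0.1, -0.8, 0, 0, 0, 0, -0.8, 0, 0, 0, 0, -0.8, 0, 0, 0, 0, -0.6, 0, 0, 0, 0, -0.3, 0]
}}

```text
time_s: 14.1
tcp_pos: [0.6478, -0.1812, 0.0111]
orientation: [-0.0, 1.0, 0.027, -0.001]
wrist_force: [-0.1, 0.4, -0.5]
width: 0.0852
gripper_force: 0.0
```

Request:
{"name": "move_arm", "arguments": {
  "increments": [1, 0, 0, 0, 0, 1, 0, 0, 0, 0, 1, 0, 0, 0, 0, 1, 0, 0, 0, 0, 1, 0, 0, 0, 0]
}}

```text
time_s: 14.6
tcp_pos: [0.6492, -0.1818, 0.0143]
orientation: [0.0, 1.0, 0.026, 0.001]
wrist_force: [-1.5, 0.2, 5.0]
width: 0.047
gripper_force: 60.6
```

Request:
{"name": "move_arm", "arguments": {
  "increments": [1, 0, 0, 0, 0, 1, 0, 0, 0.3, 0, 1, 0, 0, 0.5, 0, 1, 0, 0, 0.5, 0, 1, 0, 0, 0.5, 0]
}}

```text
time_s: 15.1
tcp_pos: [0.6486, -0.1815, 0.0683]
orientation: [0.0, 1.0, 0.026, 0.001]
wrist_force: [0.6, 0.7, -3.3]
width: 0.0467
gripper_force: 61.9
```

Gripped and lifted (about 3 N). I carry it to the pad.

Request:
{"name": "move_arm", "arguments": {
  "increments": [1, 0, 0.3, 0.8, 0, 1, 0, 0.6, 0.8, 0, 1, -0.1, 0.8, 0.5, 0, 1, -0.1, 0.8, 0, 0, 1, -0.1, 0.8, 0, 0]
}}

```text
time_s: 15.6
tcp_pos: [0.6397, -0.0816, 0.1314]
orientation: [0.0, 1.0, 0.026, 0.001]
wrist_force: [1.6, -0.7, -2.8]
width: 0.0467
gripper_force: 62.1
```

Request:
{"name": "move_arm", "arguments": {
  "increments": [1, -0.1, 0.8, 0, 0, 1, -0.1, 0.8, 0, 0, 1, -0.1, 0.8, 0, 0, 1, -0.1, 0.8, 0, 0, 1, -0.1, 0.8, 0, 0]
}}

```text
time_s: 16.1
tcp_pos: [0.6243, 0.0386, 0.1306]
orientation: [-0.0, 1.0, 0.026, 0.001]
wrist_force: [0.4, 0.4, -3.4]
width: 0.0467
gripper_force: 62.1
```

Request:
{"name": "move_arm", "arguments": {
  "increments": [1, -0.1, 0.7, 0, 0, 1, -0.1, 0.5, 0, 0, 1, 0, 0.2, 0, 0, 1, 0, 0, 0, 0, 1, 0, 0, 0, 0]
}}

```text
time_s: 16.6
tcp_pos: [0.6185, 0.0782, 0.1295]
orientation: [0.0, 1.0, 0.026, 0.0]
wrist_force: [-0.0, 0.1, -2.4]
width: 0.0469
gripper_force: 62.1
```

Request:
{"name": "move_arm", "arguments": {
  "increments": [1, 0, 0.1, -0.7, 0, 1, 0, 0, -0.8, 0, 1, 0, 0, -0.8, 0, 1, 0, 0, -0.7, 0, 1, 0, 0, -0.3, 0]
}}

```text
time_s: 17.1
tcp_pos: [0.6175, 0.0807, 0.0284]
orientation: [0.001, 1.0, 0.025, -0.001]
wrist_force: [0.5, -0.0, -2.5]
width: 0.0469
gripper_force: 62.2
```

Request:
{"name": "move_arm", "arguments": {
  "increments": [1, 0, 0, 0, 0, 1, 0, 0, -0.07, 0, 1, 0, 0, -0.07, 0, 1, 0, 0, -0.07, 0, 1, 0, 0, 0, 0]
}}

```text
time_s: 17.6
tcp_pos: [0.6184, 0.0827, 0.0243]
orientation: [-0.0, 1.0, 0.026, 0.0]
wrist_force: [-0.1, -0.5, -1.5]
width: 0.047
gripper_force: 62.2
```

Request:
{"name": "move_arm", "arguments": {
  "increments": [1, 0, 0, -0.03, 0, 1, 0, 0, -0.03, 0, 1, 0, 0, -0.03, 0, 1, 0, 0, 0, 0, 1, 0, 0, 0, 0]
}}

```text
time_s: 18.1
tcp_pos: [0.6185, 0.0827, 0.0223]
orientation: [-0.0, 1.0, 0.026, 0.0]
wrist_force: [-3.3, -0.2, 7.9]
width: 0.047
gripper_force: 64.1
```

Contact at 8 N. I release and rise.

Request:
{"name": "move_arm", "arguments": {
  "increments": [0.3, 0, 0, 0, 0, 0.2, 0, 0, 0, 0, 0.15, 0, 0, 0, 0, 0.15, 0, 0, 0, 0, 0.15, 0, 0, 0, 0]
}}

```text
time_s: 18.6
tcp_pos: [0.6183, 0.0826, 0.0212]
orientation: [0.0, 1.0, 0.026, -0.0]
wrist_force: [-0.9, -0.2, -0.3]
width: 0.0728
gripper_force: 0.0
```

Request:
{"name": "move_arm", "arguments": {
  "increments": [0.15, 0, 0, 0.2, 0, 0.15, 0, 0, 0.5, 0, 0.15, 0, 0, 1, 0, 0.15, 0, 0, 1, 0, 0.15, 0, -0.3, 1, 0]
}}

```text
time_s: 19.1
tcp_pos: [0.6183, 0.0751, 0.1348]
orientation: [-0.001, 1.0, 0.027, 0.0]
wrist_force: [1.0, -0.2, -0.1]
width: 0.0726
gripper_force: 0.0
```

Request:
{"name": "move_arm", "arguments": {
  "increments": [0.15, 0, -1, 1, 0, 0.15, 0, -1, 1, 0, 0.15, 0, -1, 0, 0, 0.15, 0, -1, 0, 0, 0.15, 0, -1, 0, 0]
}}

```text
time_s: 19.6
tcp_pos: [0.6183, -0.0776, 0.1942]
orientation: [0.0, 1.0, 0.026, 0.001]
wrist_force: [-0.2, -0.2, 0.3]
width: 0.0728
gripper_force: 0.0
```

Request:
{"name": "move_arm", "arguments": {
  "increments": [0.15, 0, -1, 0, 0, 0.15, 0, -1, 0, 0, 0.15, 0, -1, 0, 0, 0.15, 0, 0, 0, 0, 0.15, 0, 0, 0, 0]
}}

```text
time_s: 20.1
tcp_pos: [0.6181, -0.1671, 0.1934]
orientation: [0.0, 1.0, 0.026, 0.0]
wrist_force: [0.9, 0.8, -1.0]
width: 0.0721
gripper_force: 0.0
```

Run:
```python
from h import *
im={c:r.grab_frame(c)[:,:,::-1] for c in("top","side")}
for c in im:
  for d in r.masks_of(c,"gear_pump"):
    v,u=np.where(d["mask"]);print(c,round(d["p"],2),np.round(d["position"],1)[::-1],u.min(),u.max(),v.min(),v.max())
print("pred gear",proj("top",[[.617,.081,.037],[.617,.081,.008]]))
cv2.imwrite("pics/g.png",np.hstack([cv2.resize(im["top"][150:290,180:330],(400,373),interpolation=2),cv2.resize(im["side"][180:320,200:350],(400,373),interpolation=2)]))
```

```text
top 0.79 [355.3 199.8] 345 368 190 213
top 0.69 [277.  220.8] 267 290 207 231
side 0.66 [300.9 243. ] 292 313 236 250
side 0.57 [340.8 252.7] 328 350 242 259
pred gear [[279.0918138  216.13629116]
 [280.26416052 219.07380515]]
```

Run:
```python
from h import *
from workcell import r
def yc(i): 
    h=cv2.cvtColor(i,40);m=cv2.inRange(h,(22,150,120),(34,255,255));v,u=np.where(m);return u.mean(),v.mean(),len(u)
f=cv2.imread("pics/f.png")[:,:400];u,v,n=yc(f);print(u/2+220,v/2+150,n/4)
i=r.grab_frame("side")[:,:,::-1];u,v,n=yc(i[150:350,220:420].copy());print(u+220,v+150,n)
t=r.grab_frame("top");c=t[205:233,265:292].astype(int);m=(c.min(2)>110);v,u=np.where(m);print("hub",u.mean()+265,v.mean()+205,len(u),"pred",proj("top",[.617,.081,.037])[0])
print(r.hand_in())
```

```text
257.499052432091 240.14592545799115 395.75
257.3979591836735 239.98214285714286 392
hub 278.991452991453 217.7150997150997 351 pred [279.0918138  216.13629116]
the job is handed in; nothing more can be done
None
```

Job handed in at about 20 s: the cover stands in line with the pointer to within about 0.03 rad, and the gear sits released on the pad about 3 mm from centre. These are my own camera measurements; the hand-in returned no verdict.

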